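Lay the cordless soldering iron in its rest

TASK

Tidy the repair bench: pick up the cordless soldering iron and lay it in its rest, with the handle in the wide fork, the thin metal barrel in the narrow fork and the tip pointing out beyond it, so that it lies level, the back end of the handle standing out behind the wide fork and its front end clear of the narrow one. Set it down gently, do not drop it, and leave the desoldering pump where it lies.

Things in the scene. Friction and masses are not known exactly. Their poses are not given: they have to be found in the camera images.
- iron_mid (a point): Centre (half-way up) of the soldering iron's handle. Black straight handle 130 long, 26 wide, 26 mm high, grey switch on top; then a bare steel barrel 8 mm thick, 56 long, and a copper point, on one axis. 0.13 kg, balances within 15 mm of here. Lies flat, this point 13 mm above the bench. x axis towards the tip, z up; tip starts within 25 deg of straight away from the robot. Grip here, across.
- iron_tip (a point): The very end of the iron's copper tip, 145 mm ahead of the handle's centre on the iron's axis; same axes as the handle's centre.
- rest: Fixed steel rest: base 190 x 75 x 12 mm, two 8 mm thick forks with flat floors and flared prongs. Origin on the bench below where the handle's centre belongs (68 mm up when seated, iron level); x towards where the tip points, z up. Wide fork x=-40: floor 55 high, 34 wide, top 82 high, 62 wide. Narrow fork x=+92: floor 64 high, 12 wide, top 86 high, 41 wide. Fingers fit between.
- pump_mid (a point): Centre of the desoldering pump, a bystander to leave alone: round black tube 20 mm thick, 125 long, lying on the bench, white nozzle at its +x end, plunger button at the other, 183 mm overall. Beside the iron, on either side, at least 100 mm away centre to centre. All other bystanders are under 60 mm high and clear of the iron, the rest and the way between.
Things that resemble listed ones, but are neither listed nor needed, are in the scene too. Leave any blue look-alike of the part that bears iron_mid alone.

How it is judged:
At the end, for the whole second after the job is handed in: The iron lies still in the rest, handle centre within 20 mm along, 12 mm across and 8 mm in height of its seat (68 mm up); tip over 110 mm ahead of the seat point on the narrow-fork side, within 25 mm of the centre line and 15 mm of 68 mm height; the pump within 30 mm of its start (x of iron_mid in the frame of rest between -0.02 and 0.02 m and y of iron_mid in the frame of rest between -0.012 and 0.012 m and z of iron_mid in the frame of rest between 0.06 and 0.076 m and y of iron_tip in the frame of rest between -0.025 and 0.025 m and z of iron_tip in the frame of rest between 0.053 and 0.083 m and x of iron_tip in the frame of rest above 0.11 m and contact force between iron and rest above 0.2 N and linear speed of iron below 0.03 m/s and distance of pump_mid from where it was at the start of the episode below 0.03 m); the robot touches nothing.
It fails at once if the iron is dropped (falls free for more than about 20 mm) (contact force between the fingers and iron below 0.05 N and linear speed of iron above 0.65 m/s).
It also fails if it takes over 38 s, if anything falls off the work surface, if the arm or the gripper's body presses on something with over 40 N, if the wrist force passes 120 N, or if a joint passes its speed limit or range.

ROBOT

A 7-joint arm with a two-finger parallel gripper is mounted at the origin on the work surface. World frame = base frame: x ahead of the robot, y to its left, z up, the work surface at z = 0. Lengths are in m, angles in rad, forces in N, time in s.
With the tool pointing down it reaches from about 0.425 to 0.875 m from the base axis. Payload 8.4 kg.
Tool frame: the origin (TCP) lies where the fingers leave the gripper's body, on its centre line; the fingertips stand 70 mm ahead of it and the grasp point (between the pads) lies 51 mm ahead of it; x points along the fingers, y is the direction in which the jaws open and shut, and the axes are right-handed (so a half turn about x gives the same grasp; the last joint's range is limited). The gripper opens to 87 mm and grips with 3 to 60 N. Pads are 19 mm wide; open, the fingers measure 117 mm over their backs; the gripper's body (75 mm by 190 mm) begins 51 mm behind the grasp point.
Start: joints at [-1.347, 0.333, 0.04, 1.465, -0.013, 1.343, -0.059], TCP at [0.206, 0.616, 0.292] pointing down, gripper open.
Joint ranges: [-2.58, 2.58], [-0.38, 2.09], [-1.3, 1.39], [0.25, 2.4], [-1.5, 4.64], [0.08, 2.09], [-2.65, 2.65]. Speed limits (rad/s): [2.22, 2.22, 2.79, 2.79, 3.14, 3.14, 3.14].

INTERFACE

Orientations are given as a unit quaternion [x, y, z, w].
In Python, from plant import bot, planner, eyes, job_done gives the robot as it stands. The module is installed in compiled form; this text tells all that it offers. Calls block until the motion is done:
- bot.move_to(position, orientation): joint-space move of the TCP to a pose.
- bot.servo_line(position, frame=None, vel=0.15): straight line of the TCP; frame=None keeps the orientation; vel is the mean speed in m/s.
- bot.set_joints(angles): joint-space move.
- bot.let_go() and bot.gripper_close(strength=None): open the fingers fully, or close them until they stop; strength is the grip in N (None keeps the last).
- bot.sleep(seconds).
- planner.inverse_kinematics(position, orientation): joint angles nearest the present ones, or None.
- bot.state(): the state.
- eyes.grab_frame(name): name is "scene" or "top" or "wrist"; returns the picture (480x640x3 uint8, red, green, blue); there is no depth.
- eyes.camera_model(name): a dict with "mtx" (3x3 intrinsics, pixels), "pose" (4x4, takes a point from camera to world coordinates); the wrist camera has in their place "hand_eye" (4x4, takes a point from camera to tool coordinates, whose origin is the TCP and whose axes are the tool frame's). Camera axes: x right, y up, looking along -z (the intrinsics and any distortion apply to the point x, -y, -z); pixel columns grow to the right and rows downward; lengths in m; the calibration is good to about 2 mm. A picture is of the moment at which its call begins: read the wrist's pose just before it. camera_model takes no time and is no camera call.
A pose or a line that the arm cannot do raises bot.Unreachable and nothing moves.
- job_done(): hands the job in, once; it reports no verdict.
The state is a dict: "time_s": time; "joint_pos": joint angles; "joint_vel": joint speeds; "effort": joint torques, N m; "position": TCP position; "ee_rot": TCP orientation; "wrist_force": force on the tool from outside, world axes, zero at the start; "ft_torque": the same for the moment, N m; "width": finger opening in m.
Only numpy, scipy, OpenCV 4.12 (cv2) and the standard library are available. Lean on these libraries where they do the work, as an engineer would, in place of code of your own. Each camera call takes 0.05 s, during which the arm holds its last target. There are 200 camera calls.

## Working session

There is one attempt and no reset: what is moved stays moved. The work goes in short steps, each a Python script; the robot and the scene stay as the last script left them, time stands still between calls to the robot, and variables do not carry over. Pictures are saved under pics/ and viewed, about 8 in all and at most 12, crops included, and the job is handed in when it is done.

```bash
mkdir -p pics; python3 - <<'E'
from plant import bot, planner, eyes
import cv2
for n in("top","scene"):
    cv2.imwrite(f"pics/{n}0.png",eyes.grab_frame(n)[:,:,::-1])
    m=eyes.camera_model(n); print(n,m)
print(eyes.camera_model("wrist")); print(bot.state())
E
```

```text
top {'mtx': array([[499.63651911,   0.        , 325.19311885],
       [  0.        , 499.63651911, 230.30380577],
       [  0.        ,   0.        ,   1.        ]]), 'pose': array([[ 0.02689442,  0.99029642, -0.13634402,  0.43629689],
       [-0.99929183,  0.02304324, -0.02974639, -0.04305165],
       [-0.02631594,  0.13704748,  0.99021486,  0.96190186],
       [ 0.        ,  0.        ,  0.        ,  1.        ]])}
scene {'mtx': array([[450.83930293,   0.        , 319.45431272],
       [  0.        , 450.83930293, 242.59217088],
       [  0.        ,   0.        ,   1.        ]]), 'pose': array([[-0.90010979, -0.33856028,  0.27418845,  0.85676722],
       [ 0.43548465, -0.71721544,  0.54401758,  0.52308273],
       [ 0.01246945,  0.60908041,  0.79301044,  0.85103374],
       [ 0.        ,  0.        ,  0.        ,  1.        ]])}
{'mtx': array([[337.63221482,   0.        , 316.49750007],
       [  0.        , 337.63221482, 241.98602089],
       [  0.        ,   0.        ,   1.        ]]), 'hand_eye': array([[ 7.46600788e-04,  2.50046476e-01, -9.68233548e-01,
        -9.23202729e-0
[... 243 characters left out ...]
.00000000e+00]])}
{'time_s': 0.1, 'joint_pos': array([-1.3472495 ,  0.33385807,  0.03985865,  1.46616091, -0.01336175,
        1.34331451, -0.0585535 ]), 'joint_vel': array([ 0.0008611 , -0.00125311,  0.00018236, -0.00197501,  0.00223343,
        0.00137031,  0.00041037]), 'effort': array([ 3.72443406e-03, -6.57809758e+01,  1.33963846e+00, -4.04706967e+01,
       -5.97440056e-02,  4.08803578e-02,  7.63325215e-05]), 'position': array([0.20608144, 0.61613066, 0.29144716]), 'ee_rot': array([ 0.11310936,  0.69795455, -0.11415015,  0.69787925]), 'wrist_force': array([-0.74148757, -0.13083658, -0.21866214]), 'ft_torque': array([ 0.01821184, -0.01819933, -0.00938062]), 'width': 0.08725396448534865}
```

View pics/top0.png

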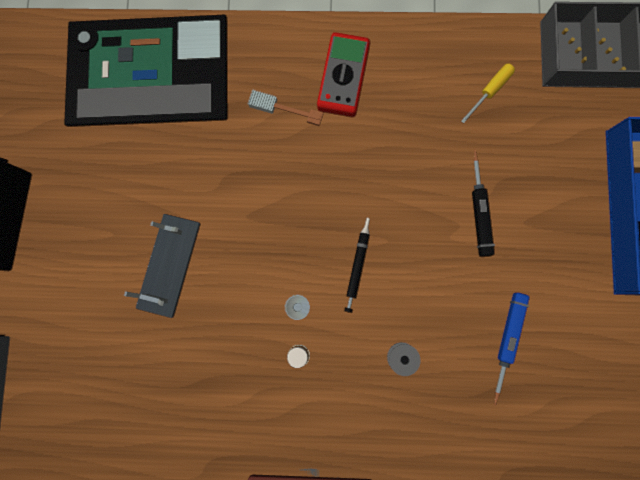

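View pics/scene0.png

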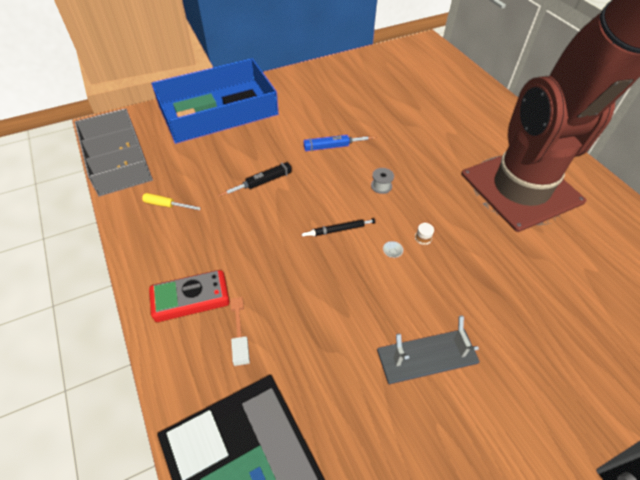

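The top view shows the iron with its handle at (484,222) and tip at (476,154). The pump is at (358,265) and the rest at (168,265), with the apparently wider fork at the lower end (147,298). The blue look-alike is at (513,330). I'll measure the iron and rest by mask, then look closer with the wrist camera.

```bash
cat > h.py <<'E'
import numpy as np, cv2
from scipy.spatial.transform import Rotation as R
from plant import bot, planner, eyes, job_done
def T_wrist():
    s=bot.state(); T=np.eye(4); T[:3,:3]=R.from_quat(s["ee_rot"]).as_matrix(); T[:3,3]=s["position"]
    return T@eyes.camera_model("wrist")["hand_eye"]
def cast(uv,K,P,z):
    uv=np.atleast_2d(uv).astype(float)
    d=np.c_[(uv[:,0]-K[0,2])/K[0,0],-(uv[:,1]-K[1,2])/K[1,1],-np.ones(len(uv))]@P[:3,:3].T
    return P[:3,3]+d*((z-P[2,3])/d[:,2])[:,None]
def proj(p,K,P):
    c=(np.atleast_2d(p)-P[:3,3])@P[:3,:3]
    return np.c_[K[0,2]+K[0,0]*c[:,0]/-c[:,2],K[1,2]-K[1,1]*c[:,1]/-c[:,2]]
def down(yaw):  # tool x down, tool y (jaws) at world angle yaw
    y=np.array([np.cos(yaw),np.sin(yaw),0]); x=np.array([0,0,-1.]); return R.from_matrix(np.c_[x,y,np.cross(x,y)]).as_quat()
def blob(mask,roi):
    x0,y0,x1,y1=roi; m=np.zeros(mask.shape,np.uint8); m[y0:y1,x0:x1]=mask[y0:y1,x0:x1]
    c=max(cv2.findContours(m,cv2.RETR_EXTERNAL,cv2.CHAIN_APPROX_NONE)[0],key=cv2.contourArea)
    return c[:,0]
E
python3 - <<'E'
from h import *
im=cv2.imread("pics/top0.png"); m=eyes.camera_model("top"); K,P=m["mtx"],m["pose"]
hsv=cv2.cvtColor(im,cv2.COLOR_BGR2HSV)
def rep(n,mask,roi,z):
    c=blob(mask,roi); w=cast(c,K,P,z)[:,:2].astype(np.float32); r=cv2.minAreaRect(w*1000)
    b=cv2.boxPoints(r); print(n,len(c),r,b.round().tolist())
rep("handle",im.max(2)<60,(455,140,510,270),.013)
rep("pump",im.max(2)<60,(335,200,380,320),.01)
print("tip",cast((476,153),K,P,.013))
nb=((hsv[...,1]<110)&(im.max(2)<110))
rep("base",nb,(110,200,215,330),.012)
print(im[265,175],im[300,150],im[229,165])
E
```

```text
handle 184 ((593.4103393554688, -314.08941650390625), (136.6127166748047, 29.091033935546875), 5.441128253936768) [[524.0, -306.0], [527.0, -335.0], [663.0, -322.0], [660.0, -293.0]]
pump 155 ((502.7784423828125, -77.94683074951172), (18.537742614746094, 123.76512908935547), 78.65725708007812) [[440.0, -75.0], [562.0, -99.0], [565.0, -81.0], [444.0, -57.0]]
tip [[ 0.72542976 -0.30365531  0.013     ]]
base 294 ((495.9657287597656, 297.25079345703125), (98.71512603759766, 188.6898651123047), 77.3172378540039) [[393.0, 270.0], [577.0, 228.0], [599.0, 325.0], [415.0, 366.0]]
[73 69 62] [141 135 126] [128 123 117]
```

```bash
python3 - <<'E'
from h import *
def best(p,yaw):
    o=[]
    for y in (yaw,yaw+np.pi):
        q=planner.inverse_kinematics(p,down(y)); 
        if q is not None: o.append((np.abs(np.array(q)-bot.state()["joint_pos"]).max(),y,np.round(q,2)))
    print(o); return min(o,key=lambda t:t[0])[1]
for nm,p,a in (("rest",[.5,.297,.30],-13),("iron",[.593,-.314,.20],5.4)):
    y=best(p,np.radians(a+90)); print(nm,np.degrees(y)); bot.move_to(p,down(y)); bot.sleep(.2)
    T=T_wrist(); np.save(f"T_{nm}.npy",T); cv2.imwrite(f"pics/w_{nm}.png",eyes.grab_frame("wrist")[:,:,::-1])
print(bot.state()["time_s"],bot.state()["position"],bot.state()["wrist_force"])
E
```

```text
[(np.float64(0.8354586390980224), np.float64(1.3439035240356338), array([-0.85,  0.19,  0.28,  1.64, -0.05,  1.32,  0.78])), (np.float64(2.24676185008634), np.float64(4.485496177625427), array([-1.12,  0.21,  0.59,  1.65, -0.12,  1.32, -2.31]))]
rest 77.0
[(np.float64(1.5935404588224635), np.float64(1.6650441064025905), array([-0.13,  0.53,  0.77,  1.55, -0.38,  1.22,  2.37])), (np.float64(1.5000067033850444), np.float64(4.806636759992384), array([-0.19,  0.57,  0.87,  1.55, -0.45,  1.23, -0.72]))]
iron 275.40000000000003
4.4333 [ 0.59329551 -0.31345878  0.20005557] [ 0.58919526  0.08005127 -0.14560654]
```

View pics/w_rest.png

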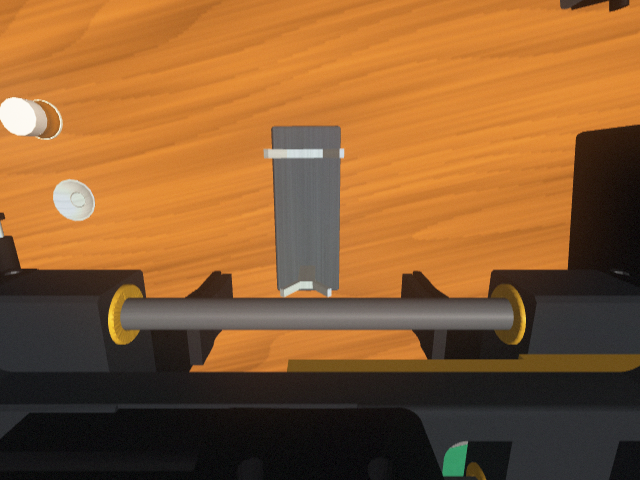

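View pics/w_iron.png

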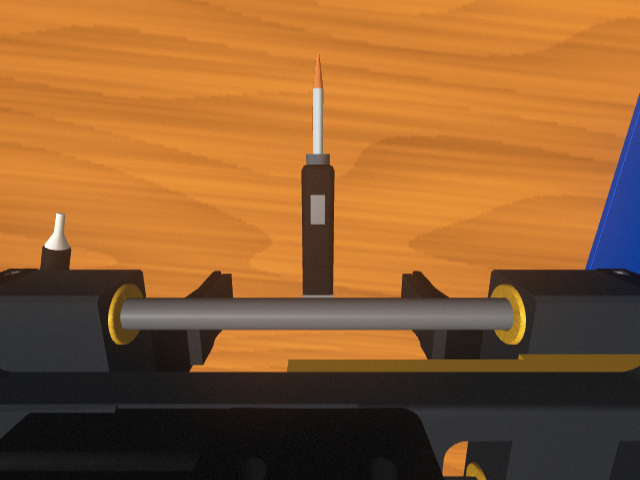

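The wrist view of the rest has image-up towards the robot. The wide fork (304,153) is on the robot's side and the narrow fork (306,290) is on the far side, so rest x points away from the robot at about -13°. In the iron view the tip is at (318,54), the barrel/copper joint at (318,88) and the handle's front at about (318,163). Next I'll get exact fork ends and the iron axis.

```bash
python3 - <<'E'
from h import *
K=eyes.camera_model("wrist")["mtx"]; T=np.load("T_iron.npy")
im=cv2.imread("pics/w_iron.png")
pts=[(318,54),(318,88),(318,154),(318,164)]
p=cast(pts,K,T,.013); print(p.round(4))
m=im.max(2)<75
for r in(180,220,250,280):
    c=np.where(m[r,280:360])[0]+280; print(r,c.min(),c.max(),cast([((c.min()+c.max())/2,r)],K,T,.02).round(4))
im=cv2.imread("pics/w_rest.png");T=np.load("T_rest.npy"); hs=cv2.cvtColor(im,cv2.COLOR_BGR2HSV)
g=(hs[...,1]<60)&(im.max(2)>115)
for n,roi,z in(("wide",(250,140,360,165),.082),("narrow",(265,275,345,297),.086)):
    c=blob(g,roi); e=[c[c[:,0].argmin()],c[c[:,0].argmax()]]; w=cast(e,K,T,z); print(n,e,w.round(4),w.mean(0).round(4),np.linalg.norm(w[0]-w[1]),cv2.boundingRect(c))
m2=eyes.camera_model("top");im2=cv2.imread("pics/top0.png")
print("tip from top",cast((476,153.5),m2["mtx"],m2["pose"],.013))
a=cv2.resize(im[120:310,240:370],None,fx=4,fy=3,interpolation=cv2.INTER_CUBIC)
b=cv2.resize(im2[205:325,115:210],None,fx=4.5,fy=4.5,interpolation=cv2.INTER_CUBIC); 
o=np.zeros((570,800,3),np.uint8); 
a=cv2.resize(a,(390,570)); b=cv2.resize(b,(400,505)); o[:570,:390]=a;o[:505,400:]=b; cv2.imwrite("pics/crop.png",o)
E
```

```text
[[ 0.7342 -0.301   0.013 ]
 [ 0.7109 -0.3032  0.013 ]
 [ 0.6622 -0.3079  0.013 ]
 [ 0.6545 -0.3086  0.013 ]]
180 302 333 [[ 0.6423 -0.3094  0.02  ]]
220 302 333 [[ 0.6101 -0.3125  0.02  ]]
250 303 332 [[ 0.5847 -0.3149  0.02  ]]
280 303 332 [[ 0.5581 -0.3174  0.02  ]]
wide [array([264, 150], dtype=int32), array([343, 157], dtype=int32)] [[0.4191 0.2687 0.082 ]
 [0.4407 0.3357 0.082 ]] [0.4299 0.3022 0.082 ] 0.07041232825181845 (264, 148, 80, 11)
narrow [array([280, 288], dtype=int32), array([331, 290], dtype=int32)] [[0.5476 0.2505 0.086 ]
 [0.5607 0.2983 0.086 ]] [0.5541 0.2744 0.086 ] 0.04957284908172978 (280, 281, 52, 16)
tip from top [[ 0.72442675 -0.30364113  0.013     ]]
```

View pics/crop.png

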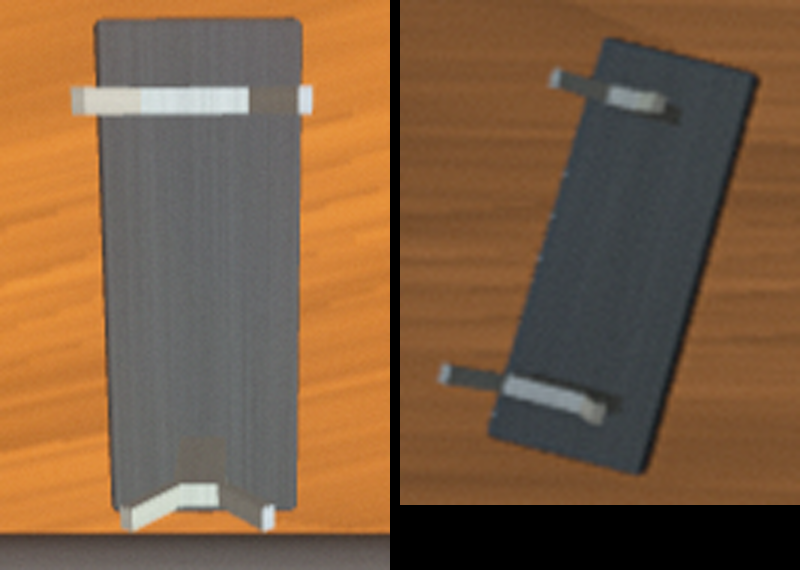

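```bash
python3 - <<'E'
from h import *
yaw=np.radians(275.45); x,y=.590,-.3145
bot.servo_line([x,y,.20],down(yaw),vel=.15)
bot.servo_line([x,y,.074],vel=.1)
print(bot.state()["position"],bot.state()["wrist_force"])
bot.gripper_close(25); bot.sleep(.2); print(bot.state()["width"])
bot.servo_line([x,y,.26],vel=.15); bot.sleep(.2)
s=bot.state(); print(s["width"],s["time_s"],s["wrist_force"],s["position"])
T=T_wrist(); np.save("T_g.npy",T); cv2.imwrite("pics/w_grip.png",eyes.grab_frame("wrist")[:,:,::-1])
for yy in(yaw,yaw-np.pi): print(planner.inverse_kinematics([.468,.2937,.26],down(yy-np.radians(18.1))))
E
```

```text
[ 0.59037236 -0.314752    0.0747531 ] [-1.18693016  0.32661807  0.42991187]
0.025695682574511193
0.026008497846570146 8.9 [ 0.66222483  0.14330033 -1.85729655] [ 0.58981573 -0.31438771  0.25930544]
[-1.46367761  0.21160832  0.94646119  1.78519639 -0.18138159  1.23663112
 -2.25945493]
[-1.08099263  0.15942945  0.49225356  1.77054368 -0.07965611  1.23128166
  0.78255394]
```

View pics/w_grip.png

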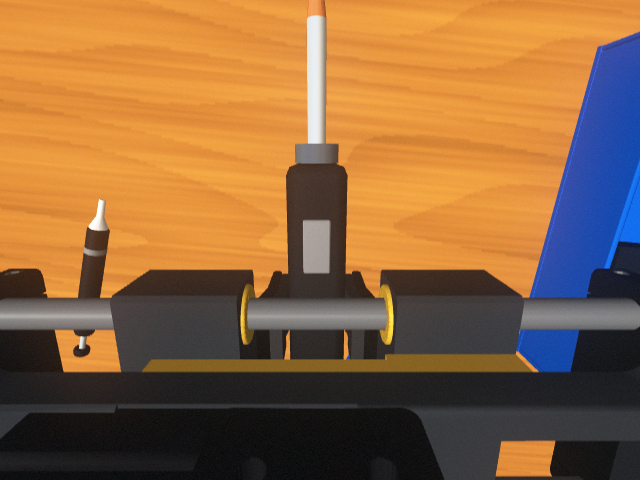

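```bash
python3 - <<'E'
from h import *
K=eyes.camera_model("wrist")["mtx"]; T=np.load("T_g.npy"); c=np.array([.5898,-.3144,.2593-.0617])
w=cast([(317,15),(317,164)],K,T,c[2]); d=w-c; print(np.linalg.norm(d,axis=1),np.degrees(np.arctan2(d[:,1],d[:,0])))
o=down(np.radians(275.45-18.1))
bot.move_to([.468,.2937,.25],o); bot.servo_line([.468,.2937,.17],vel=.12); bot.sleep(.3)
s=bot.state(); print(s["position"],s["time_s"],s["width"],s["wrist_force"])
T=T_wrist(); np.save("T_p.npy",T); a=eyes.grab_frame("wrist")[:,:,::-1]; b=eyes.grab_frame("scene")[:,:,::-1]; t=eyes.grab_frame("top")[:,:,::-1]
cv2.imwrite("pics/p_w.png",a); cv2.imwrite("pics/p_s.png",b); cv2.imwrite("pics/p_t.png",t)
out=np.zeros((600,800,3),np.uint8); out[:300,:400]=cv2.resize(a,(400,300)); out[:300,400:]=cv2.resize(t[180:345,80:300],(400,300)); out[300:,:400]=cv2.resize(a[0:300,120:520],(400,300)); out[300:,400:]=cv2.resize(b[270:420,340:540],(400,300)); cv2.imwrite("pics/p.png",out)
E
```

```text
[0.12259349 0.06432599] [5.36854401 5.34022876]
[0.46815064 0.29389841 0.1704685 ] 12.2833 0.02613748869242645 [-0.83546117  1.01579299 -0.72213561]
```

View pics/p.png

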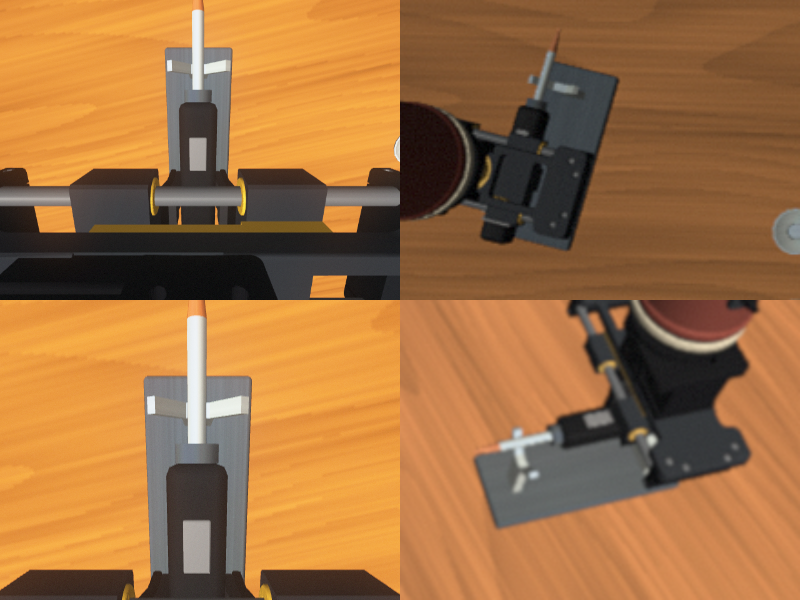

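The narrow fork's prongs are symmetric about the barrel, at about column 318 in the wrist image. The iron is level and square to the rest. I'll check the along-axis position and then lower with a force guard.

```bash
python3 - <<'E'
from h import *
K=eyes.camera_model("wrist")["mtx"]; T=np.load("T_p.npy"); im=cv2.imread("pics/p_w.png"); hs=cv2.cvtColor(im,cv2.COLOR_BGR2HSV)
g=((hs[...,1]<60)&(im.max(2)>115)).astype(np.uint8); g[:, 305:330]=0
L=blob(g,(255,85,305,130)); Rr=blob(g,(330,85,375,130))
for c in (L,Rr): print(cv2.boundingRect(c))
l=L[L[:,0].argmin()]; r=Rr[Rr[:,0].argmax()]
w=cast([l,r],K,T,.086); a=np.radians(-12.65); u=np.array([np.cos(a),np.sin(a)]); d=w.mean(0)[:2]-[.4682,.2939]
print(l,r,"along",d@u,"across",u[0]*d[1]-u[1]*d[0])
f0=bot.state()["wrist_force"]
bot.servo_line([.468,.2937,.138],vel=.06)
for z in (.136,.134,.132,.131,.130,.129,.128):
    bot.servo_line([.468,.2937,z],vel=.03); s=bot.state(); f=s["wrist_force"]-f0; print(z,s["position"].round(4),f.round(2),s["width"].round(4))
    if f[2]>2.5 or np.linalg.norm(f)>6: break
print(s["time_s"]); cv2.imwrite("pics/d_s.png",eyes.grab_frame("scene")[:,:,::-1])
E
```

```text
(264, 85, 41, 45)
(330, 85, 41, 45)
[264  85] [370  91] along 0.09958358101003821 across -0.00010177410053027053Traceback (most recent call last):
  File "<stdin>", line 12, in <module>
AttributeError: 'float' object has no attribute 'round'
```

```bash
python3 - <<'E'
from h import *
f0=np.array([-.84,1.02,-.72])
for z in (.134,.132,.131,.130,.129,.128):
    bot.servo_line([.468,.2937,z],vel=.03); bot.sleep(.05); s=bot.state(); f=s["wrist_force"]-f0; print(z,s["position"].round(4),f.round(2),round(float(s["width"]),4))
    if f[2]>2.5 or np.linalg.norm(f)>6: break
print(s["time_s"])
a=eyes.grab_frame("wrist")[:,:,::-1]; b=eyes.grab_frame("scene")[:,:,::-1]
cv2.imwrite("pics/d.png",np.hstack([cv2.resize(a[0:300,120:520],(400,300)),cv2.resize(b[270:420,340:540],(400,300))]))
E
```

```text
0.134 [0.468  0.2937 0.134 ] [-0.2  -1.72 -0.74] 0.0255
0.132 [0.468  0.2937 0.1319] [ 0.23 -0.52  0.47] 0.0258
0.131 [0.468  0.2937 0.131 ] [ 0.31 -0.77 -0.23] 0.0259
0.13 [0.468  0.2937 0.13  ] [ 0.71 -0.35 -0.13] 0.026
0.129 [0.468  0.2937 0.129 ] [ 0.65 -1.48 -0.5 ] 0.0253
0.128 [0.4681 0.2937 0.1288] [-2.9  -3.5  11.62] 0.0258
15.1667
```

View pics/d.png

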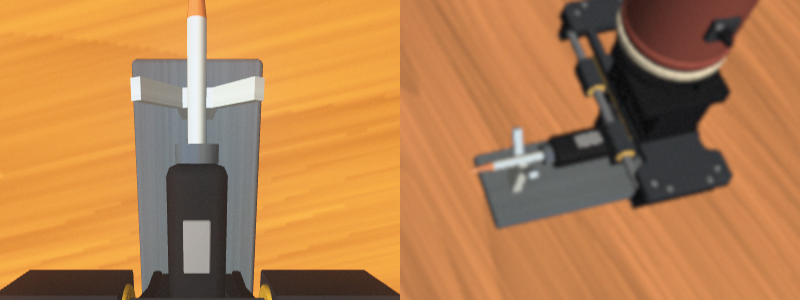

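Floor contact came at TCP z 0.1288, where I predicted about 0.1297, and the barrel lies in the narrow fork. I'll release, retreat and check.

```bash
python3 - <<'E'
from h import *
bot.servo_line([.468,.2937,.1290],vel=.03); bot.let_go(); bot.sleep(.3)
bot.servo_line([.468,.2937,.27],vel=.1); bot.sleep(.3)
T=T_wrist(); np.save("T_f.npy",T); a=eyes.grab_frame("wrist")[:,:,::-1]
cv2.imwrite("pics/f_w.png",a)
bot.move_to([.45,0.03,.35],down(np.radians(275))); bot.sleep(.2)
t=eyes.grab_frame("top")[:,:,::-1]; b=eyes.grab_frame("scene")[:,:,::-1]; cv2.imwrite("pics/f_t.png",t)
out=np.zeros((600,800,3),np.uint8); out[:300,:400]=cv2.resize(a[0:300,120:520],(400,300)); out[:300,400:]=cv2.resize(b[270:420,340:540],(400,300))
out[300:,:400]=cv2.resize(t[200:335,80:260],(400,300)); out[300:,400:]=cv2.resize(t,(400,300)); cv2.imwrite("pics/f.png",out)
print(bot.state()["time_s"])
E
```

```text
20.2917
```

View pics/f.png

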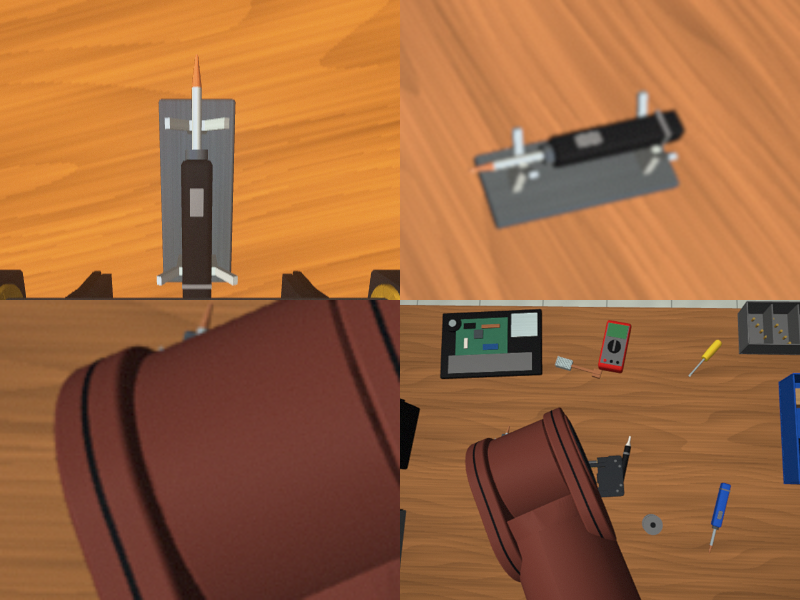

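The iron sits in both forks, with the tip beyond the narrow one and the handle end behind the wide one. One numeric check on the stored wrist image, then I'll hand in if it agrees.

```bash
python3 - <<'E'
from h import *
K=eyes.camera_model("wrist")["mtx"]; T=np.load("T_f.npy"); a=np.radians(-12.65); u=np.array([np.cos(a),np.sin(a)])
d=cast([(317,55),(316.5,87),(316.5,160)],K,T,.068)[:,:2]-[.468,.2937]
al,ac=d@u,u[0]*d[:,1]-u[1]*d[:,0]; print(al.round(4),"expect .145 .121 .065;",ac.round(4))
if abs(al[0]-.145)<.012 and abs(ac).max()<.008: job_done(); print("done",bot.state()["time_s"])
E
```

```text
[0.1444 0.1212 0.0641] expect .145 .121 .065; [-0.0005 -0.0001 -0.0001]
the job is handed in; nothing more can be done
the job is handed in; nothing more can be done
```

The soldering iron is lying in its rest, and I handed the job in at about 20 s of the 38 s allowed. I gripped the handle at its centre, carried it over the rest, and lowered it in small steps. The wrist force rose by about 12 N on contact. I then opened the gripper, lifted it straight up and moved the arm away.

- **Position:** the last wrist picture put the tip 144 mm ahead of the seat point, against 145 mm expected. The joint between barrel and copper tip was at 121 mm (121 expected), and the handle's front end at 64 mm (65 expected). Everything was within 1 mm of the centre line.
- **Height:** I did not measure it from the pictures after release. The iron touched down within 1 mm of the predicted height, and the scene view shows it level in both forks.
- **Pump:** it looks to be where it started. The arm partly hid it in the last top view, so I did not measure its position again.
- **Errors and gaps:** one script stopped on a Python printing mistake partway through the lowering, and I continued from the same pose with no effect on the arm. A rough check of the narrow fork before lowering read about 8 mm too far along. The search window had cut that reading off, so I ignored it, and the later checks did not show that error.

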